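# Set out the titration station

## Task

Set out the titration station on the bench mat: lay the white tile flat on the mat midway between the magnetic stirrer and the balance, and stand the amber dropper bottle on the middle of the tile. Stand the smaller conical flask on the middle of the stirrer's top plate and the stoppered weighing bottle on the middle of the balance pan, and stand the beaker on the mat straight behind the tile (the side away from the robot) with about 3 cm of clear mat between them. Keep all the glassware upright, do not bump the larger flask, and let go of everything.

Things in the scene. Friction and masses are not known exactly. Their poses are not given: they have to be found in the camera images.
- stirrer_plate (a point): Magnetic stirrer, a grey box 130 x 130 mm with a white square top plate (120 x 120 mm) and a black knob on the side towards the robot; fixed to the bench. This point is the centre of the plate's upper face, 55 mm above the bench; z up, x away from the robot (turned by up to 0.27 rad). It may stand at the left or the right end of the mat.
- balance_pan (a point): Laboratory balance, a low white box (160 mm deep, 130 mm wide, 36 mm high) with a display at the robot's side and a round steel pan of 104 mm diameter that does not move; fixed to the bench. This point is the centre of the pan's upper face, 45 mm above the bench; z up. It stands at the other end of the mat, its pan 460 mm from the centre of the stirrer's plate.
- mat_mid (a point): Centre point of the station on the thin dark bench mat (270 x 660 mm, flush with the bench, height 0), exactly midway between the stirrer plate's centre and the pan's centre. x: away from the robot across the mat, y: along the mat to the left, z up; turned by up to 0.15 rad.
- tile_center (a point): White glazed tile, loose, 54 x 54 mm, 16 mm thick, 0.1 kg, lying flat. The point is its centre (8 mm above its underside); x and y run along its edges, z up. To be gripped across two opposite edges.
- dropper_center (a point): Amber glass dropper bottle, loose, 70 mm high: round body 38 mm in diameter up to 40 mm above its foot, then a shoulder, a black cap 23 mm wide (46 to 56 mm up) and a soft-looking black rubber teat that is rigid here. The point is on its axis half-way up, 35 mm above its foot; z up. Grip it round the body, about 8 mm below this point. About 0.07 kg.
- flask_center (a point): The smaller conical (Erlenmeyer) flask, loose pale glass, 106 mm high, 64 mm in diameter at the foot, tapering to a straight neck 24 mm in diameter that runs from 74 to 102 mm above the foot, with a 28 mm rim above. The point is on its axis half-way up, 53 mm above its foot; z up. Grip it by the neck, 37 mm above this point. About 0.09 kg.
- weigher_center (a point): Weighing bottle, loose pale glass: a squat cylinder 45 mm in diameter and 36 mm high, closed by a glass stopper (fixed to it) whose flange is 49 mm in diameter (36 to 44 mm up) with a small ball knob to 60 mm. The point is on its axis 30 mm above its foot (half-way up); z up. Grip it round the cylinder, about 8 mm below this point, or the flange. About 0.06 kg.
- beaker_center (a point): Beaker, loose pale glass, straight-sided, open at the top, 52 mm in diameter, 70 mm high, wall 3 mm. The point is on its axis half-way up, 35 mm above its foot; z up. Grip it round the outside. About 0.06 kg.
- big_flask_center (a point): The larger conical flask, pale glass, 136 mm high, 82 mm in diameter at the foot, neck 31 mm; it stands loose among the things and is to be left alone. The point is on its axis half-way up, 68 mm above its foot; z up.
Mind the look-alikes: they are no part of the job. What is shaped like the part that bears dropper_center but yellow is not meant.

How it is judged:
By the outcome, as a careful person would: the job done as asked, in the order asked, and still so for the second after the job is handed in, with the robot touching nothing.
It also fails if it takes over 128 s, if anything falls off the work surface, if the arm or the gripper's body presses on something with over 40 N, if the wrist force passes 120 N, or if a joint passes its speed limit or range.

## Robot

A 6-joint arm with a two-finger parallel gripper is mounted at the origin on the work surface. World frame = base frame: x ahead of the robot, y to its left, z up, the work surface at z = 0. Lengths are in m, angles in rad, forces in N, time in s.
With the tool pointing down it reaches from about 0.3 to 0.825 m from the base axis. Payload 5.4 kg.
Tool frame: the origin (TCP) lies at the very end of the fingers, on their centre line; the grasp point (between the pads) lies 19 mm behind it; z points along the fingers, y is the line along which they close (so a half turn about z gives the same grasp; the last joint's range is limited). The gripper opens to 92 mm and grips with 3 to 60 N. Pads are 20 mm wide; open, the fingers measure 128 mm over their backs; the gripper's body (75 mm by 189 mm) begins 69 mm behind the grasp point.
Start: joints at [-1.382, 0.158, 1.597, -0, 1.386, -0.21], TCP at [0.223, -0.53, 0.215] pointing down, gripper open.
Joint ranges: [-2.91, 2.91], [-0.94, 2.29], [0.18, 2.7], [-1.29, 4.43], [0.17, 2.64], [-3, 3]. Speed limits (rad/s): [2.57, 2.57, 3.14, 3.14, 3.14, 3.14].

## Interface

Orientations are given as a rotation vector (axis times angle).
In Python, from workcell import bot gives the robot as it stands. Calls block until the motion is done:
- bot.goto(position, orientation): joint-space move of the TCP to a pose.
- bot.line_to(position, rot=None, max_speed=0.15): straight line of the TCP; rot=None keeps the orientation; max_speed is the mean speed in m/s.
- bot.set_joints(angles): joint-space move.
- bot.set_gripper(opening, newtons=None): opening from 0.0 (shut) to 1.0 (fully open); newtons is the grip in N (None keeps the last); returns when the fingers have stopped.
- bot.hold(seconds).
- bot.inverse_kinematics(position, orientation): joint angles nearest the present ones, or None.
- bot.read_camera(name): name is "side" or "top" or "wrist"; returns a dict with "pixels" (420x560x3 uint8, blue, green, red), "fx", "fy", "cx", "cy" (pixels), "R" (3x3) and "t" (3): a world point X has camera coordinates R X + t. Camera axes: x right, y down, z forward; pixel columns grow to the right and rows downward; lengths in m; the calibration is good to about 2 mm. A picture is of the moment at which its call begins. There is no depth.
A pose or a line that the arm cannot do raises bot.MotionError and nothing moves.
- bot.job_done(): hands the job in; it is judged then, once.
Readings, each from a call of its own:
- bot.current_clock(): time.
- bot.current_joints(): joint angles.
- bot.current_joint_vel(): joint speeds.
- bot.current_effort(): joint torques, N m.
- bot.current_ee_pos(): TCP position.
- bot.current_tool_rot(): TCP orientation.
- bot.current_contact_force(): force on the tool from outside, world axes, zero at the start.
- bot.current_ft_torque(): the same for the moment, N m.
- bot.current_opening(): opening from 0.0 (shut) to 1.0 (fully open).
- bot.current_grip_force(): force on a finger pad.
Only numpy, scipy, OpenCV 4.12 (cv2) and the standard library are available. Lean on these libraries where they do the work, as an engineer would, in place of code of your own. Each camera call takes 0.05 s, during which the arm holds its last target. There are 200 camera calls.

## Working session

There is one attempt and no reset: what is moved stays moved. The work goes in short steps, each a Python script; the robot and the scene stay as the last script left them, time stands still between calls to the robot, and variables do not carry over. Pictures are saved under pics/ and viewed, at most 14 in all, crops included, and the job is handed in when it is done.

```bash
mkdir -p pics; ls; python3 - <<'E'
from workcell import bot
import cv2,numpy as np
for n in("top","side","wrist"):
    c=bot.read_camera(n); cv2.imwrite(f"pics/{n}0.png",c["pixels"]); print(n,c["fx"],c["cx"],c["cy"],np.round(c["R"],3).tolist(),np.round(c["t"],3), np.round(-c["R"].T@c["t"],3))
E
```

```text
pics
top 498.33905995572405 282.5452868615762 207.32356282303215 [[0.084, -0.996, 0.002], [-0.971, -0.083, -0.226], [0.226, 0.017, -0.974]] [-0.048  0.505  1.119] [ 0.241 -0.025  1.204]
side 452.1191955346809 277.029959481213 209.71903104865194 [[0.904, -0.427, 0.026], [-0.188, -0.451, -0.873], [0.385, 0.784, -0.487]] [-0.467  0.168  1.15 ] [ 0.011 -1.025  0.719]
wrist 357.297015271913 283.70529388048726 210.186013108067 [[0.387, -0.922, -0.003], [-0.893, -0.376, 0.246], [-0.228, -0.093, -0.969]] [-0.573 -0.026  0.392] [ 0.288 -0.502  0.384]
```

View pics/top0.png

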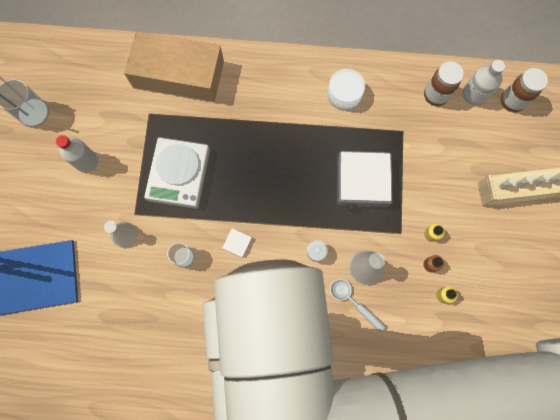

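View pics/side0.png

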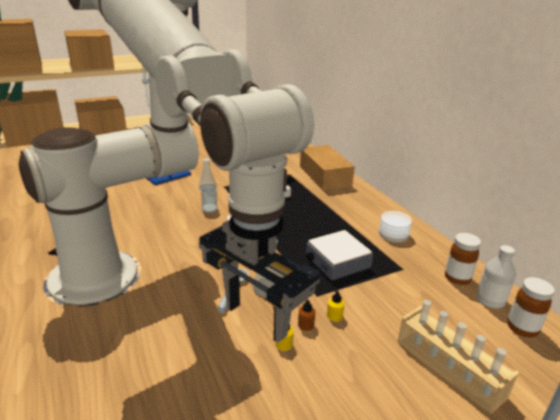

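The top view shows the balance at (177,165), stirrer at (365,178), tile at (237,243) and weigher at about (317,251). The big flask is at (367,268), the amber dropper at (434,264) between two yellow ones, the beaker at about (180,255) and the small flask at about (123,235). The side view confirms the amber bottle is between the yellow ones. I'll zoom in next.

```bash
python3 - <<'E'
import cv2
i=cv2.imread("pics/top0.png")
a=cv2.resize(i[205:305,95:245],None,fx=4,fy=4,interpolation=cv2.INTER_CUBIC)[:, :600]
b=cv2.resize(i[215:315,295:465],None,fx=4,fy=4,interpolation=cv2.INTER_CUBIC)
cv2.imwrite("pics/a.png",a[:400]);cv2.imwrite("pics/b.png",b)
cv2.imwrite("pics/c.png",cv2.resize(i[110:240,130:410],None,fx=2.85,fy=2.85,interpolation=cv2.INTER_CUBIC))
E
```

```text
(no output)
```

View pics/a.png

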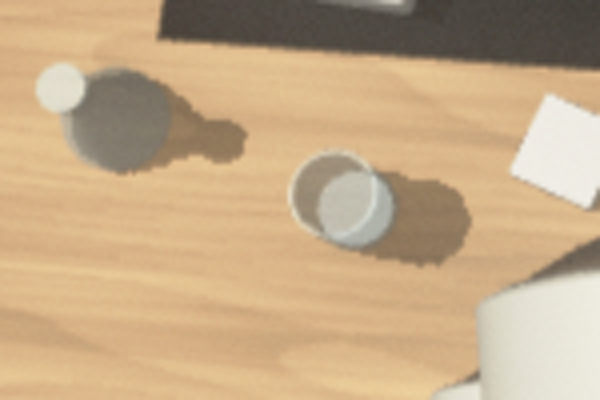

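View pics/b.png

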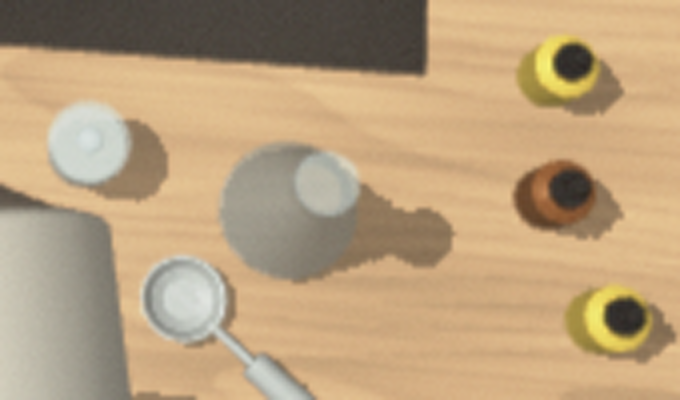

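View pics/c.png

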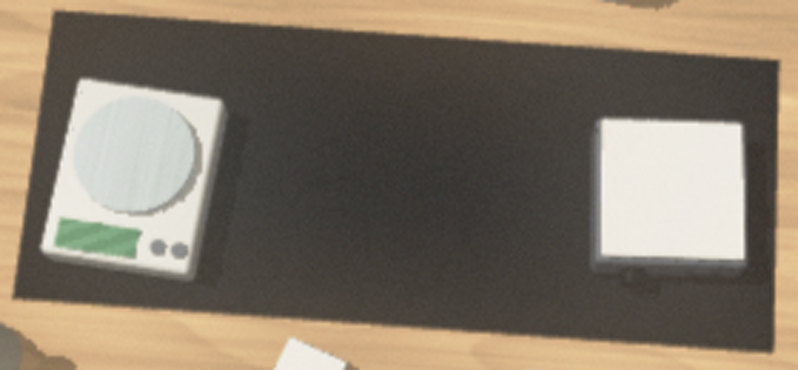

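Crops show: flask rim at a(61,87), beaker rim at a(334,195), weigher flange at b(90,143), dropper cap at b(571,188), big flask foot at b(290,212), pan centre at c(137,154) and plate corners at c(600,119)-(745,258).

```bash
cat > h.py <<'E'
from workcell import bot
import cv2,numpy as np
from scipy.spatial.transform import Rotation as Ro
def ray(c,uv,z):
    uv=np.atleast_2d(np.asarray(uv,float))
    d=np.c_[(uv[:,0]-c["cx"])/c["fx"],(uv[:,1]-c["cy"])/c["fy"],np.ones(len(uv))]@c["R"]
    o=-c["R"].T@c["t"]
    return (o+d*((z-o[2])/d[:,2])[:,None])[:,:2]
def proj(c,X):
    p=c["R"]@np.asarray(X,float)+c["t"]; return p[:2]/p[2]*c["fx"]+[c["cx"],c["cy"]]
def rect(c,mask,near,z):
    "contour of mask nearest to a pixel -> min-area rectangle in the world plane z"
    cs=[k for k in cv2.findContours(mask.astype(np.uint8),cv2.RETR_EXTERNAL,cv2.CHAIN_APPROX_NONE)[0] if len(k)>20]
    k=min(cs,key=lambda k:np.linalg.norm(k[:,0].mean(0)-near))
    return cv2.minAreaRect((ray(c,k[:,0],z)*1000).astype(np.float32))
def rot(yaw):  # tool down, finger closing line (tool y) at world angle yaw
    s,co=np.sin(yaw),np.cos(yaw); y=np.array([co,s,0]); z=np.array([0,0,-1.])
    return Ro.from_matrix(np.c_[np.cross(y,z),y,z]).as_rotvec()
E
python3 - <<'E'
from h import *
c=bot.read_camera("top"); i=c["pixels"].astype(int); mn,mx=i.min(2),i.max(2)
white=(mn>190)
f=lambda p,o,s:(np.array(p)+.5)/s-.5+o
for n,p,o,s,z in[("flask rim",(61,87),(95,205),4,.106),("flask foot",(118,121),(95,205),4,.004),("beaker rim",(334,195),(95,205),4,.07),("weigher",(90,143),(295,215),4,.044),("dropper",(571,188),(295,215),4,.063),("bigfoot",(290,212),(295,215),4,.004),("bigrim",(326,184),(295,215),4,.136),("pan",(136.5,155),(130,110),2.85,.045),("y1",(574,62),(295,215),4,.063),("y2",(624,316),(295,215),4,.063)]:
    print(n,f(p,o,s).round(1),ray(c,f(p,o,s),z)[0].round(4))
for n,near,z in(("tile",(237,243),.016),("plate",(365,175),.055)):
    for t in(170,190,210): print(n,t,rect(c,mn>t,near,z))
print(rect(c,mx<85,(272,172),0))
E
```

```text
flask rim [109.9 226.4] [0.4192 0.3756]
flask foot [124.1 234.9] [0.4178 0.3748]
beaker rim [178.1 253.4] [0.3761 0.2231]
weigher [317.1 250.4] [ 0.4138 -0.0947]
dropper [437.4 261.6] [ 0.4085 -0.3704]
bigfoot [367.1 267.6] [ 0.3883 -0.2199]
bigrim [376.1 260.6] [ 0.3888 -0.2171]
pan [177.6 164.1] [0.596  0.2587]
y1 [438.1 230.1] [ 0.4822 -0.3711]
y2 [450.6 293.6] [ 0.3383 -0.4013]
tile 170 ((421.5052185058594, 98.9222412109375), (53.79986572265625, 53.86371994018555), 70.79186248779297)
tile 190 ((421.3580017089844, 98.65119934082031), (52.75363540649414, 52.59394073486328), 70.5160140991211)
tile 210 ((420.98394775390625, 98.81135559082031), (52.28764343261719, 51.922401428222656), 70.28923034667969)
plate 170 ((602.2604370117188, -197.83631896972656), (119.59628295898438, 118.3577651977539), 3.3242855072021484)
plate 190 ((602.1511840820312, -197.48593139648438), (118.1885757446289, 118.27081298828125), 3.003754138946533)
plate 210 ((602.1626586914062, -197.5250244140625), (116.75150299072266, 118.09808349609375), 2.9723103046417236)
((610.582275390625, 31.6680908203125), (265.2939453125, 655.0579223632812), 0.642219603061676)
```

```bash
cat >> h.py <<'E'
MID=np.array([.599,.0305]); YAW=.012; PI=np.pi
def go(xy,z,yaw,v=.3): bot.line_to([xy[0],xy[1],z],rot(yaw),max_speed=v)
def best(xy,z,yaw,ref=None):
    c=[]
    for k in(-1,0,1):
        y=yaw+k*PI; q=bot.inverse_kinematics([*xy,z],rot(y))
        if q is not None: c.append((abs(q[5]) if ref is None else abs(y-ref),y,q[5]))
    return min(c)[1]
def pick(xy,z,yaw,hi,opening=1.,N=12,pic=None):
    "z: TCP height of the grasp, hi: TCP travel height"
    yaw=best(xy,hi,yaw); bot.set_gripper(opening)
    bot.goto([*xy,hi],rot(yaw))
    if pic: cv2.imwrite(pic,bot.read_camera("wrist")["pixels"])
    go(xy,z,yaw,.15); bot.set_gripper(0.,N)
    print("grip",round(bot.current_opening()*92,1),"mm",bot.current_grip_force(),"t",bot.current_clock())
    go(xy,hi,yaw,.2); return yaw
def place(xy,z,yaw,hi,ref,opening=1.):
    yaw=best(xy,z,yaw,ref); go(xy,hi,yaw,.3); print("still",round(bot.current_opening()*92,1))
    go(xy,z+.03,yaw,.2); go(xy,z,yaw,.05); print("F",np.round(bot.current_contact_force(),1))
    bot.set_gripper(opening); bot.hold(.2); go(xy,hi,yaw,.2); print("t",bot.current_clock())
E
python3 - <<'E'
from h import *
y=pick((.4214,.0988),.003,np.radians(70.5),.16)
place(MID,.003,PI/2+YAW,.16,y)
c=bot.read_camera("wrist"); cv2.imwrite("pics/w1.png",c["pixels"])
p=proj(c,[*MID,.016]);print(p,rect(c,c["pixels"].min(2)>170,p,.016))
E
```

```text
grip 53.9 mm 12.000032812356949 t 4.6333
still 53.8
F [-0.4 -0.3 -0.2]
t 9.725
[282.14098453 199.3766712 ] ((602.3853149414062, 31.77891731262207), (52.56770706176758, 53.20291519165039), 0.6210427284240723)
```

```bash
python3 - <<'E'
from h import *
bot.goto([.53,.03,.36],rot(best((.53,.03),.36,PI/2+YAW)))
for n in("wrist","top"):
    c=bot.read_camera(n); i=c["pixels"]; cv2.imwrite(f"pics/{n}2.png",i); mn=i.min(2)
    for nm,X in(("tile",[*MID,.016]),("plate",[.602,-.1975,.055])):
        p=proj(c,X); print(n,nm,p.round(),rect(c,mn>170,p,X[2]))
    print("pan",proj(c,[.596,.2587,.045]))
print(bot.current_clock())
E
```

```text
wrist tile [285. 120.] ((602.3327026367188, 32.29995346069336), (51.221275329589844, 53.022342681884766), 0.6481668949127197)
wrist plate [462. 119.] ((605.863037109375, -195.83433532714844), (119.16614532470703, 119.36473083496094), 2.9448354244232178)
pan [111.92498839 120.07888187]
top tile [271. 174.] ((598.279052734375, 7.31688117980957), (9.247600555419922, 52.761173248291016), 84.08441925048828)
top plate [365. 176.] ((602.317626953125, -197.61264038085938), (118.8907699584961, 118.39879608154297), 3.088024377822876)
pan [177.58640823 164.06041   ]
12.5083
```

View pics/wrist2.png

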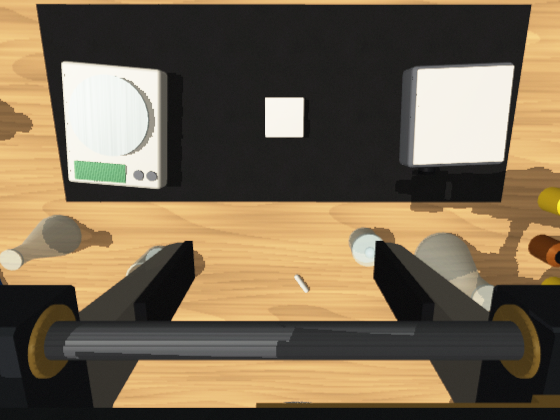

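The tile sits centred at (285,117), aligned with the mat, between pan (109,115) and plate (458,115). Relative to the plate it is within about 1 mm. Next is the dropper.

```bash
python3 - <<'E'
from h import *
y=pick((.4085,-.3704),.008,PI/2+.1,.2,opening=.75,pic="pics/wd.png")
place(MID,.008+.016+.001,PI/2+YAW,.2,y,opening=.75)
bot.goto([.45,.1,.3],rot(best((.45,.1),.3,PI/2)))
c=bot.read_camera("wrist"); cv2.imwrite("pics/w3.png",c["pixels"])
print(bot.current_clock(),proj(c,[*MID,.016]))
E
```

```text
grip 37.4 mm 12.000127544779389 t 16.725
still 37.5
F [ 0.2  0.7 -0.6]
t 22.9417
23.7833 [343.78873521  49.31812059]
```

View pics/w3.png

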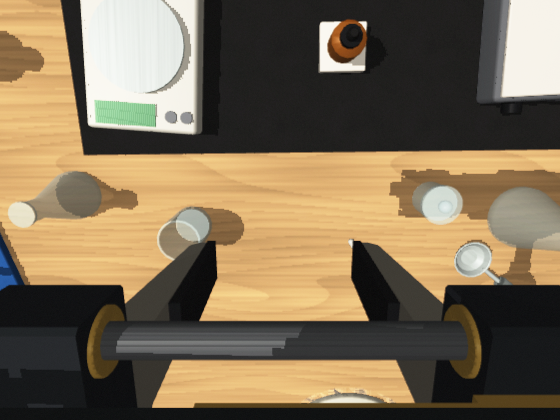

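The amber bottle stands on the tile at (345,42), with the tile unmoved at (343,47). I'll continue with the flask.

```bash
python3 - <<'E'
from h import *
y=pick((.4185,.3752),.071,PI/2+.7,.25,opening=.7)
place((.602,-.1977),.071+.055+.001,PI/2+YAW,.25,y,opening=.7)
bot.goto([.45,.05,.3],rot(best((.45,.05),.3,PI/2)))
c=bot.read_camera("wrist"); cv2.imwrite("pics/w4.png",c["pixels"])
print(bot.current_clock(),proj(c,[.602,-.1977,.055]),proj(c,[.4138,-.0947,.044]),proj(c,[.3761,.2231,.07]))
E
```

```text
grip 26.9 mm 11.9503361605166 t 27.1583
still 26.9
F [ 1.2 -0.  -1.1]
t 33.3917
34.575 [516.12176639  39.69954769] [402.18469877 208.29501801] [138.43247066 244.81555287]
```

View pics/w4.png

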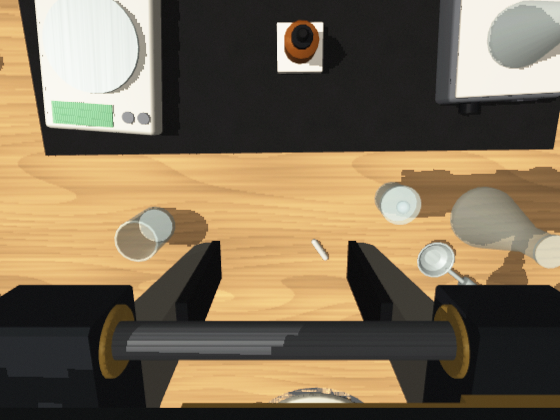

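The flask stands upright on the plate with its foot at (515,37), and the big flask is untouched. Next are the weigher and the beaker.

```bash
python3 - <<'E'
from h import *
y=pick((.4138,-.0947),.004,0.,.2,opening=.8)
place((.597,.2602),.004+.045+.001,0.,.2,y,opening=.8)
y=pick((.3761,.2231),.016,PI/2,.2)
B=MID+.083*np.array([np.cos(YAW),np.sin(YAW)])
place(B,.017,PI/2+YAW,.22,y,opening=.8)
bot.goto([.45,.03,.36],rot(best((.45,.03),.36,PI/2)))
c=bot.read_camera("wrist"); cv2.imwrite("pics/w5.png",c["pixels"])
bot.set_joints([-1.382,.158,1.597,0,1.386,-.21])
c=bot.read_camera("top"); cv2.imwrite("pics/t5.png",cv2.resize(c["pixels"][90:240,125:425],None,fx=2.6,fy=2.6,interpolation=cv2.INTER_CUBIC))
cv2.imwrite("pics/t5raw.png",c["pixels"])
print(bot.current_clock())
E
```

```text
grip 48.7 mm 12.000149488449097 t 38.5583
still 48.4
F [-0.5  0.1 -0.1]
t 44.3167
grip 51.2 mm 11.97440026095137 t 48.2167
still 50.4
F [ 0.5 -0.5 -0.2]
t 54.2917
59.2167
```

View pics/t5.png

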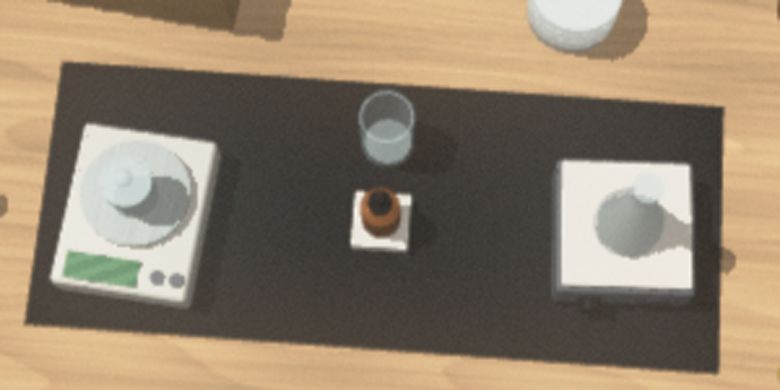

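View pics/w5.png

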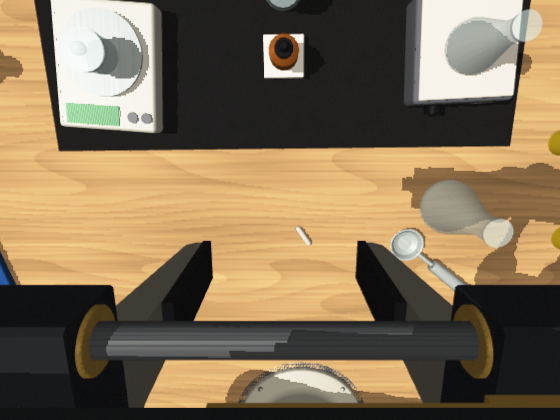

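In the top view everything stands upright. The weigher flange is at t5(126,184), beaker rim (387,118), dropper teat (380,203) and flask rim (648,188). I'll check the numbers.

```bash
python3 - <<'E'
from h import *
c=bot.read_camera("top"); mn=c["pixels"].min(2)
f=lambda p:(np.array(p)+.5)/2.6-.5+np.array([125,90])
for n,p,z in[("weigher flange",(127,185),.089),("weigher knob",(124,179),.103),("pan",(137,194),.045),("flask rim",(648,188),.161),("flask foot",(630,222),.058),("beaker rim",(387,119),.07),("dropper",(380,203),.079)]: print(n,ray(c,f(p),z)[0].round(4))
for n,X in(("tile",[*MID,.016]),("plate",[.602,-.1975,.055])): print(n,rect(c,mn>170,proj(c,X),X[2]))
bgr=c["pixels"].astype(int); 
E
```

```text
weigher flange [0.5896 0.2584]
weigher knob [0.5905 0.2583]
pan [0.5953 0.2591]
flask rim [ 0.6019 -0.1986]
flask foot [ 0.6032 -0.2006]
beaker rim [0.68   0.0311]
dropper [0.5952 0.0298]
tile ((597.6884765625, 32.02677536010742), (51.87691116333008, 50.843833923339844), 0.6443065404891968)
plate ((602.2894287109375, -197.7783203125), (119.53181457519531, 118.24527740478516), 3.3242738246917725)
```

The weigher appears about 5 mm off the pan centre towards the robot. I'll check it from near.

```bash
python3 - <<'E'
from h import *
import pickle
bot.goto([.47,.26,.25],rot(best((.47,.26),.25,PI/2)))
c=bot.read_camera("wrist"); pickle.dump(c,open("w6.pkl","wb"))
i=c["pixels"].copy()
p=proj(c,[.597,.2602,.045]).astype(int);print(p); y0,x0=max(0,p[1]-120),max(0,p[0]-130); print(x0,y0)
cv2.imwrite("pics/w6.png",cv2.resize(i[y0:y0+210,x0:x0+270],None,fx=2.8,fy=2.8,interpolation=cv2.INTER_CUBIC))
E
```

```text
[283 293]
153 173
```

View pics/w6.png

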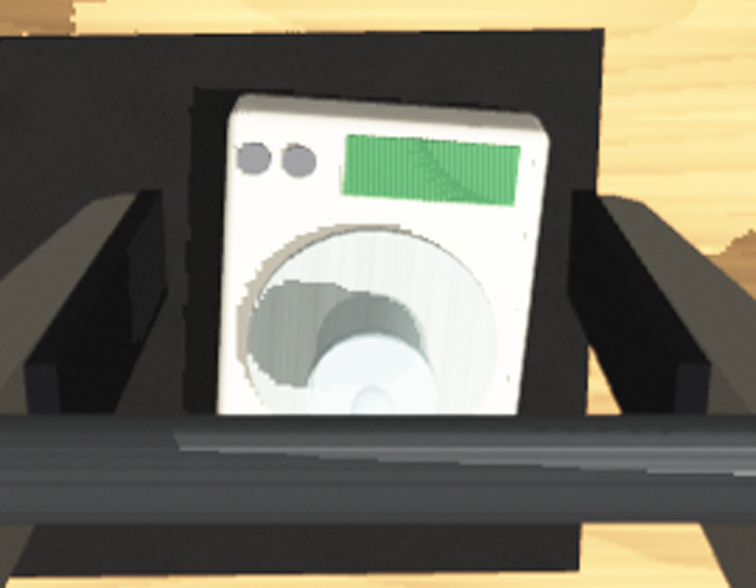

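The pan's robot-side edge is at (372,228), the bottle's foot edge at (370,293) and the flange edge at (373,332). Sideways it is centred, so I'll compute x.

```bash
python3 - <<'E'
from h import *
import pickle
c=pickle.load(open("w6.pkl","rb"))
f=lambda p:(np.array(p)+.5)/2.8-.5+np.array([153,173])
for n,p,z,r in[("pan",(372,229),.045,.052),("foot",(370,293),.045,.0225),("flange",(373,332),.089,.0245),("panL",(497,345),.045,0),("panR",(247,345),.045,0),("flL",(437,398),.089,0),("flR",(308,398),.089,0)]:
    print(n,(ray(c,f(p),z)[0]+[r,0]).round(4))
E
```

```text
pan [0.6006 0.2625]
foot [0.5988 0.2617]
flange [0.5958 0.2626]
panL [0.5997 0.314 ]
panR [0.5994 0.211 ]
flL [0.598  0.2862]
flR [0.5979 0.2386]
```

```bash
python3 - <<'E'
from h import *
xy=np.array([.597,.2602])
y=best(xy,.2,0.); bot.set_gripper(.8); bot.goto([*xy,.2],rot(y)); go(xy,.05,y,.15); bot.set_gripper(0,12)
go(xy,.056,y,.05); xy=xy+[.0038,0]; go(xy,.056,y,.03); go(xy,.05,y,.03); bot.set_gripper(.8); bot.hold(.2); go(xy,.22,y,.2)
bot.goto([.45,.03,.36],rot(best((.45,.03),.36,PI/2)))
bot.set_joints([-1.382,.158,1.597,0,1.386,-.21])
c=bot.read_camera("top"); i=c["pixels"]; print(bot.current_clock())
cv2.imwrite("pics/t7.png",cv2.resize(i[90:310,110:470],None,fx=2.2,fy=2.2,interpolation=cv2.INTER_CUBIC))
E
```

```text
71.5417
```

View pics/t7.png

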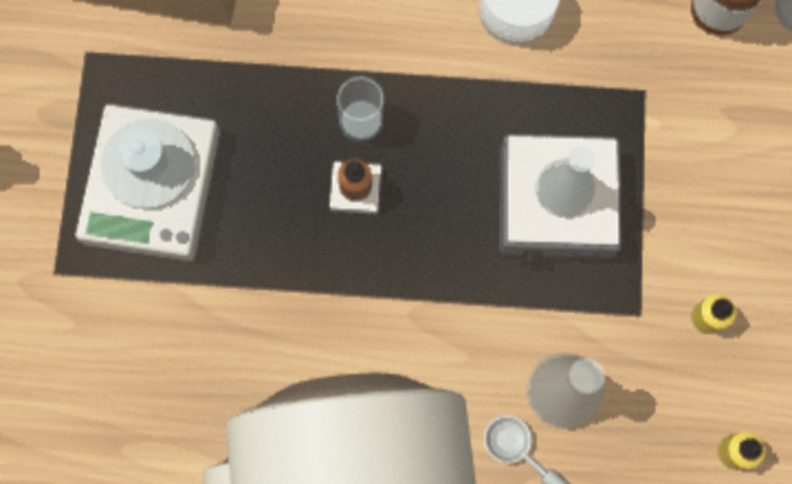

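Everything is in place and upright: weigher on the pan at (140,152), dropper on the tile at (355,180), beaker at (360,107), flask at (567,187), and the big flask unmoved at (567,390). The gripper is clear, so I'm handing in.

```bash
python3 -c "
from workcell import bot
print(bot.job_done())"
```

```text
the job is handed in; nothing more can be done
None
```

The titration station is set out as asked and handed in at about 72 s: all five items stand within about 3 mm of their targets by camera, with nothing tipped, the larger flask not moved and the gripper clear; no verdict was returned.

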